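Secure the cutter box: hasp over the staple, bent locking pin round and home

ROBOT

A 7-joint arm with a two-finger parallel gripper is mounted at the origin on a cart in front of the work surface, level with it; the furniture and walls round the work are solid. World frame = base frame: x ahead of the robot, y to its left, z up, the work surface at z = 0. Lengths are in m, angles in rad, forces in N, time in s.
With the tool pointing down it reaches from about 0.425 to 1.025 m from the base axis. Payload 9.4 kg.
Tool frame: the origin (TCP) lies between the finger pads; the fingertips stand 8 mm ahead of it and the grasp point (between the pads) lies 11 mm behind it; z points along the fingers, y is the line along which they close (so a half turn about z gives the same grasp; the last joint's range is limited). The gripper opens to 93 mm and grips with 3 to 60 N. Pads are 15 mm wide; open, the fingers measure 128 mm over their backs; the gripper's body (75 mm by 188 mm) begins 65 mm behind the grasp point.
Start: joints at [1.075, 0.599, -0.003, 1.599, 0.002, 0.943, -0.08], TCP at [0.295, -0.662, 0.227] pointing down, gripper open.
Joint ranges: [-2.57, 2.57], [-0.35, 1.97], [-1.29, 1.29], [0.11, 2.56], [-1.05, 4.19], [0.11, 1.86], [-2.63, 2.63]. Speed limits (rad/s): [2.22, 2.22, 3.01, 3.01, 3.14, 3.14, 3.14].

INTERFACE

Orientations are given as a unit quaternion [w, x, y, z].
In Python, from plant import arm, read_camera, spotter gives the robot as it stands.
- The arm moves only by the tool step_arm, never from a script. Its argument "steps" is one flat list of numbers, 5 for each row, row after row: the shift along the tool's x, y, z in mm, then the turn about the tool's z in units of 8 degrees (1.0 is 8 degrees), then the finger opening in mm, from 0 to 93. In form: [x, y, z, yaw, claw, x, y, z, yaw, claw, ...]. A call has 1 to 12 rows; each row shifts and turns the commanded pose from where the row before left it, along the tool's axes as they then stand; what a row does not reach is not made up. A row lasts 1/10 s, in which the tool goes at most 50 mm and 8.59 degrees, less where a joint would pass 70% of its speed; a pose out of reach is approached as far as the arm can. A call with a gripper value outside its range is refused whole. The fingers move at their own pace and stop on an object; "force" is the grip in N (left out, the last holds). Time passes only in rows, so rows that do not move let the fingers close. It gives the time, the measured TCP pose, the force, the opening and the grip force at its end, in the units of the state.
- arm.state(): the state, without advancing time (a new reading comes with each control period).
- read_camera(name): name is "scene" or "top" or "wrist"; returns a dict with "frame" (420x560x3 uint8, blue, green, red), "depth" (420x560 float32, m along the optical axis (not along the pixel's ray), 0 where there is no reading), "mtx" (3x3 intrinsics, pixels), "world_from_camera" (4x4, takes a point from camera to world coordinates). Camera axes: x right, y down, z forward; pixel columns grow to the right and rows downward; lengths in m; the calibration is good to about 2 mm. A picture is of the moment at which its call begins.
- arm.finish_job(): hands the job in; it is judged then, once.
Trained networks look in a picture, given as the dict that the camera call returned (one of the last four; its "shot" number tells which), for a name from the list of things; names that differ only in an ending like _2 or _b are one class to them, and where a whole thing is asked for, a point or a joint stands for the part that bears it (a point fixed in the world has none). Each returns a list of dicts, best first, with "confidence" (0 to 1); they miss things now and then, are a little off and sometimes report something else, mostly with a low value. They report only what shows in the picture. A call takes as long as a camera call.
- spotter.look_for(target, picture): "rect" ([left, top, width, height] in pixels, round what is visible of it).
- spotter.masks_of(target, picture): "region" (420x560 bool, what is visible of it) and "rect" ([left, top, width, height] in pixels, round what is visible of it).
The state is a dict: "clock": time; "q": joint angles; "joint_velocities": joint speeds; "joint_efforts": joint torques, N m; "eef_pos": TCP position; "eef_rot": TCP orientation; "contact_force": force on the tool from outside, world axes, zero at the start; "moment": the same for the moment, N m; "grip_width": finger opening in m; "gripper_force": force on a finger pad.
Only numpy, scipy, OpenCV 4.12 (cv2) and the standard library are available. Lean on these libraries where they do the work, as an engineer would, in place of code of your own. Each camera call takes 0.05 s, during which the arm holds its last target. There are 200 camera calls.

TASK

Lock up the cutter box for the night: fold the steel hasp flat over its staple, then feed the bent locking pin point first through the staple's eye, swinging it round its own curve, and press it firmly home until its shoulder is against the staple. The staple is only thin wire, so ease the pin through by feel and never push or lever on the staple with more than about 20 N; let go of the pin at the end and leave the other things on the bench where they are.

Things in the scene. Friction and masses are not known exactly. Their poses are not given: they have to be found in the camera images.
- staple: Rigid upright U of 6 mm steel wire on the lid of the low box. Origin: its centre on the lid surface, 55 mm above the bench; z up. y runs through the eye (the pin goes in from -y, point towards +y); x runs along the hasp towards its hinge. The legs stand on the x axis, 6 mm thick in y. Top of the wire: z = 24.5 mm.
- eye (a point): Centre of the staple's eye, 12 mm above the lid. The eye is 12.5 mm wide (x -6.25 to +6.25 mm, staple frame) and reaches up to z = 18.5 mm. With the hasp shut, a bowed spring leaf on the hasp, 10 mm wide, fills its floor: crest at z = 9.5 mm over y = -3 to +3, sloping down to the strap's top (z = 5) at y = -15 and +15. So 9 mm of height is free for the point.
- cutter_box: Low wooden box with a sliding lid, fixed to the bench: 190 mm (x) by 150 mm (y), lid surface 55 mm high, side rails 1 mm higher. Origin: centre of its underside. Axes as the staple's, which stands at x = 22, y = 8 mm.
- hasp (a joint): Hinge of the hasp, a steel strap with a slot that drops over the staple. 0 = flat on the lid, 1.57 = upright, 1.9 = stop. At angle q its end is at staple-frame x = 30 - 72 cos q, z = 3.5 + 72 sin q (mm). Starts near upright. Stiff (0.04 N m): it stays where it is left and must be folded all the way down. A pose reading within 0.07 counts as flat.
- hasp_hinge (a point): Middle of the hasp's hinge axis: staple frame x = +30, y = 0, z = 3.5 mm; the axis is parallel to y.
- hasp_end (a point): Middle of the strap's curled free end, 72 mm from the hinge axis. Strap 30 mm wide (staple y), 3 mm thick. Shut, its plain part beyond the staple, where it can be pressed down, runs from x = -15 to -42 mm in the staple frame.
- locking_pin: Loose dark steel bent pin (about 0.16 kg) lying flat on the bench, right of the box. Origin: underside at the heel (front face of the shoulder); z up. From the heel the bar curves from +y towards -x, 72 deg of arc. Behind (-y): shoulder, shank, upright flat grip. Home: axes as the staple's, origin at staple x 0, y -3, z about 7 mm, bar pinched between leaf and staple top.
- arc_centre (a point): Centre of the pin's arc: pin frame x = -50, y = 0 mm; arc radius to the bar's axis 50 mm. To pass the pin, keep this point at staple x = -50, y = -3 mm and turn the pin 72 deg counterclockwise (from above) about it, from point-at-the-eye to home; a straight push jams. Sites of the pin read None while it is held.
- pin_tip (a point): Point (thin end) of the pin: pin frame x = -34.5, y = 47.6, z = 3 mm. The bar is 6 mm thick here and grows evenly to 11 mm at 43 deg of arc from the point, then stays 11 mm to the heel; underside level. Enter with the underside about 9 mm above the lid. Sideways the thick part has only 0.75 mm to spare each side, less than grasping errors: correct by the force felt.
- pin_shoulder: Shoulder block at the pin's heel, 22 mm wide (x), 6 long (y -6 to 0), 15 high; it stops on both legs of the staple. Same frame as the pin. Where the bar is over 9 mm thick it presses the leaf down up to 2 mm (about 12 N): a steady drag of 5 to 11 N, so the pin lags some mm behind the hand. Seated shows as a rise of 5 N or more above that drag.
- pin_heel (a point): Heel: centre of the bar at the shoulder's front face, 5.5 mm above the underside. Home, the shoulder touches both legs of the staple, this point at staple y = -3 mm.
- pin_grip (a point): Grasp point in the pin's flat upright grip: pin frame x = 0, y = -45, z = 24 mm. The grip is 8 mm thick (x), 34 mm long (y), 36 mm high; fingers close along the pin's x axis.
- pvc_coupling: grey-white plastic pipe coupling standing open end up, 94 mm across and 63 mm high, behind the pin. Bystander.
- glue_bottle: yellow glue bottle with a red spout, 43x62x187 mm, standing back left. Bystander.
- tape_measure: yellow tape measure, 39x90x70 mm, behind the box. Bystander.

How it is judged:
By the outcome, as a careful person would: the job done as asked, in the order asked, and still so for the second after the job is handed in, with the robot touching nothing.
It also fails if it takes over 72 s, if anything falls off the work surface, if the arm or the gripper's body presses on something with over 40 N, if the wrist force passes 120 N, or if a joint passes its speed limit or range.

## Working session

There is one attempt and no reset: what is moved stays moved. The work goes in short steps, Python scripts to look and compute and a tool call to move; the robot and the scene stay as the last step left them, time stands still between calls to the robot, and variables do not carry over. Pictures are saved under pics/ and viewed, at most 13 in all, crops included, and the job is handed in when it is done.

Besides the shell and the picture viewer there is one more tool, called after "Call:" in YAML: its name, and indented under it one key for each argument. step_arm: Moves the arm, as the interface text tells. Its arguments: {"type":"object","properties":{"steps":{"type":"array","items":{"type":"number"}},"force":{"type":"number"}},"required":["steps"]}

```bash
mkdir -p pics; ls
cat > h.py <<'E'
import numpy as np, cv2
from plant import arm, read_camera, spotter
def world(p,u,v,d=None):
    d=p["depth"][v,u] if d is None else d
    K=p["mtx"]; u=np.asarray(u,float); v=np.asarray(v,float)
    c=np.stack([(u-K[0,2])/K[0,0]*d,(v-K[1,2])/K[1,1]*d,d],-1)
    T=p["world_from_camera"]; return c@T[:3,:3].T+T[:3,3]
def cloud(p,m):
    v,u=np.nonzero(m&(p["depth"]>0)); return world(p,u,v)
E
python3 - <<'E'
from h import *
for n in ["scene","top"]:
    p=read_camera(n); cv2.imwrite(f"pics/{n}0.png",p["frame"])
    print(n,p["world_from_camera"].round(3).tolist(),p["mtx"][0,0])
    for t in ["staple","cutter_box","hasp","locking_pin","pin_tip","pin_grip","pin_shoulder","eye","pvc_coupling"]:
        r=spotter.masks_of(t,p)
        for x in r[:2]:
            c=cloud(p,x["region"])
            print(t,round(x["confidence"],2),x["rect"],len(c), np.percentile(c,[2,50,98],axis=0).round(3).tolist() if len(c) else "")
print(arm.state())
E
```

```text
pics
scene [[0.999, -0.031, 0.025, 0.577], [-0.04, -0.762, 0.647, -0.571], [-0.001, -0.647, -0.762, 0.811], [0.0, 0.0, 0.0, 1.0]] 463.7482052610281
staple 0.61 [274.5, 186.5, 16.9, 12.6] 161 [[0.593, 0.094, 0.055], [0.61, 0.105, 0.058], [0.626, 0.12, 0.08]]
cutter_box 0.76 [227.7, 167.6, 92.6, 72.1] 5840 [[0.497, 0.021, 0.007], [0.588, 0.072, 0.055], [0.678, 0.168, 0.073]]
hasp 0.49 [293.0, 165.9, 9.6, 26.1] 86 [[0.638, 0.09, 0.063], [0.641, 0.099, 0.11], [0.647, 0.123, 0.134]]
hasp 0.16 [242.2, 263.9, 23.5, 61.0] 360 [[0.525, -0.171, 0.004], [0.54, -0.111, 0.012], [0.561, -0.066, 0.037]]
locking_pin 0.68 [244.9, 267.1, 19.2, 57.0] 403 [[0.525, -0.171, -0.0], [0.538, -0.115, 0.011], [0.559, -0.065, 0.037]]
locking_pin 0.37 [272.8, 186.8, 17.6, 12.7] 176 [[0.593, 0.094, 0.054], [0.609, 0.104, 0.058], [0.626, 0.12, 0.08]]
pin_tip 0.6 [243.7, 265.2, 22.7, 61.3] 440 [[0.524, -0.171, -0.001], [0.54, -0.111, 0.01], [0.56, -0.066, 0.037]]
pin_grip 0.74 [244.0, 262.2, 20.4, 57.0] 341 [[0.525, -0.165, 0.001], [0.537, -0.114, 0.011], [0.559, -0.067, 0.037]]
pin_shoulder 0.39 [243.7, 291.6, 11.
[... 1552 characters left out ...]
00255193,  1.59939377,  0.00178752,
        0.94288066, -0.07976526]), 'joint_velocities': array([ 5.36205319e-04, -8.93512303e-04, -5.85189538e-04, -1.82169027e-03,
        9.78687470e-05, -1.35391166e-03,  1.18774967e-03]), 'joint_efforts': array([-1.10290403e-03, -7.64833474e+01,  1.49599504e+00, -2.52707219e+01,
       -5.24175272e-02,  1.04719115e-02,  4.00400302e-05]), 'eef_pos': array([ 0.29487655, -0.66233543,  0.22665522]), 'eef_rot': array([3.47350341e-05, 9.78144148e-01, 2.07927932e-01, 6.53634598e-06]), 'contact_force': array([ 0.17511815, -0.27753141, -0.48098084]), 'moment': array([ 0.01295025, -0.04128804, -0.00539209]), 'gripper_force': 0.0, 'grip_width': 0.09317847303085579}
```

Run:
```python
import cv2,numpy as np
a=cv2.imread("pics/scene0.png"); b=cv2.imread("pics/top0.png")
A=cv2.resize(a[150:350,200:400],(600,600)[:2],interpolation=cv2.INTER_CUBIC)
A=cv2.resize(a[150:350,200:330],(390,600),interpolation=cv2.INTER_CUBIC)
B=cv2.resize(b[130:280,230:390],(400,375),interpolation=cv2.INTER_CUBIC)
c=np.zeros((600,800,3),np.uint8); c[:,:390]=A; c[:375,400:]=B
c[380:600,400:693]=cv2.resize(a,(293,220)); cv2.imwrite("pics/c0.png",c)
```

```text
(no output)
```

View pics/c0.png

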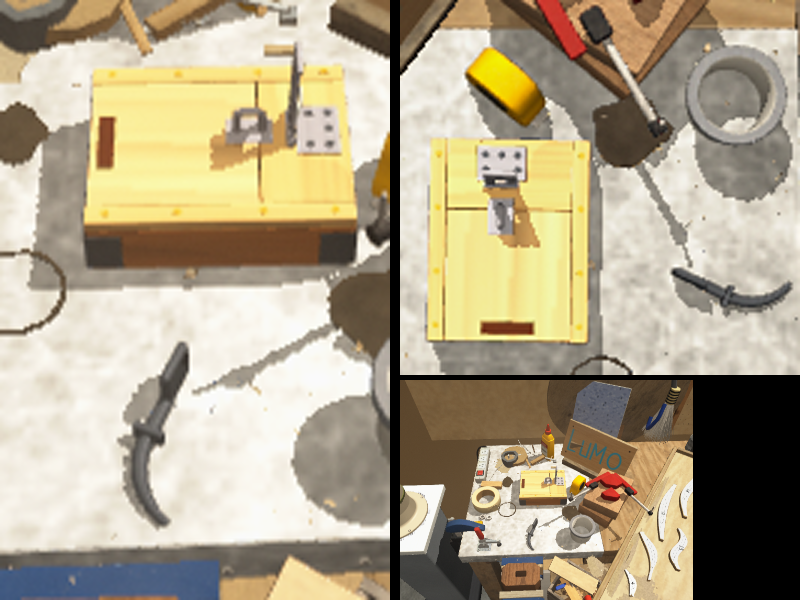

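```bash
cat >> h.py <<'E'
from scipy.optimize import minimize
def pinmodel(zg=False):
    a=np.radians(np.linspace(0,72,60)); P=[np.c_[-50+50*np.cos(a),50*np.sin(a)]]
    P.append(np.c_[np.zeros(40),np.linspace(-62,0,40)])
    return np.vstack(P)/1000
def fitpin(c,x0):
    from scipy.spatial import cKDTree
    M=pinmodel()
    def tf(v): 
        C,S=np.cos(v[2]),np.sin(v[2]); return M@np.array([[C,S],[-S,C]])+v[:2]
    def f(v):
        W=tf(v); d=cKDTree(W).query(c[:,:2])[0]; e=cKDTree(c[:,:2]).query(W)[0]
        return np.minimum(d,.012).__pow__(2).mean()+np.minimum(e,.012).__pow__(2).mean()
    best=min((minimize(f,[x0[0],x0[1],x0[2]+k],method="Nelder-Mead",options=dict(initial_simplex=np.array([[0,0,0],[.01,0,0],[0,.01,0],[0,0,.2]])+[x0[0],x0[1],x0[2]+k])) for k in (-.4,0,.4)),key=lambda r:r.fun)
    return best.x,best.fun**.5
E
python3 - <<'E'
from h import *
allc=[]
for n in ["scene","top"]:
    p=read_camera(n); W=cloud(p,np.ones((420,560),bool)); allc.append(W)
    b=W[(abs(W[:,0]-.59)<.13)&(abs(W[:,1]-.1)<.12)&(abs(W[:,2]-.056)<.006)]
    print(n,"box",cv2.minAreaRect((b[:,:2]*1000).astype(np.float32)), b.mean(0))
    s=W[(abs(W[:,0]-.61)<.022)&(abs(W[:,1]-.105)<.03)&(W[:,2]>.068)]
    print("staple top",len(s),s.mean(0).round(4),s.min(0).round(3),s.max(0).round(3))
    h=W[(abs(W[:,0]-.64)<.02)&(abs(W[:,1]-.105)<.03)&(W[:,2]>.09)]
    print("hasp",len(h),h.mean(0).round(4),h.min(0).round(3),h.max(0).round(3))
    r=spotter.masks_of("locking_pin",p)[0]; c=cloud(p,r["region"]); c=c[c[:,2]>.004]
    v,e=fitpin(c,[.538,-.112,2.72]); print("pin",v.round(4),np.degrees(v[2]),e)
    g=c[c[:,2]>.03]; print("grip top",g.mean(0),g.min(0),g.max(0))
W=np.vstack(allc); 
for x in np.arange(.25,.9,.1):
    row=[]
    for y in np.arange(-.7,.3,.1):
        k=W[(abs(W[:,0]-x)<.05)&(abs(W[:,1]-y)<.05)]
        row.append(int(k[:,2].max()*1000) if len(k)>3 else -999)
    print(round(x,2),row)
E
```

```text
scene box ((606.73681640625, 98.63558959960938), (155.36451721191406, 226.599365234375), 89.19139862060547) [0.58752521 0.09149614 0.05550925]
staple top 40 [0.6095 0.1052 0.0754] [0.597 0.102 0.069] [0.621 0.109 0.081]
hasp 76 [0.6423 0.1013 0.1161] [0.639 0.088 0.09 ] [0.647 0.121 0.135]
pin [ 0.5337 -0.1167  2.6811] 153.61727962020345 0.0035889873460906428
grip top [ 0.55211379 -0.07775076  0.03505916] [ 0.5432597  -0.09099798  0.03042103] [ 0.56123021 -0.0635389   0.03838346]
top box ((608.7208251953125, 101.96867370605469), (149.97265625, 221.94332885742188), 88.65287780761719) [0.59088081 0.10198504 0.05574149]
staple top 19 [0.6133 0.11   0.079 ] [0.603 0.109 0.074] [0.624 0.111 0.083]
hasp 65 [0.646  0.1088 0.1225] [0.643 0.095 0.092] [0.65  0.124 0.137]
pin [ 0.5375 -0.111   2.7115] 155.35776952427287 0.0035126925277574775
grip top [ 0.55635772 -0.07054044  0.03491346] [ 0.54789485 -0.08548551  0.03052508] [ 0.56457684 -0.05673768  0.04150337]
0.25 [-882, -881, -881, -879, -999, 4, 71, 44, 39, 39]
0.35 [-884, -885, -883, -887, -999, 120, 124, 44, 43, 44]
0.45 [-882, -999, -999, -102, 38, 39, 41, 62, 59, 68]
0.55 [-882, -891, -881, -60, 47, 39, 41, 61, 77, 62]
0.65 [-876, -887, -105, 75, 48, 64, 69, 155, 136, 62]
0.75 [-999, -999, 56, 76, 77, 68, 102, 135, 118, 216]
0.85 [-999, 54, 210, 206, 75, 77, 677, 133, 156, 292]
```

Call:
step_arm:
  steps: [36,-30,0,0,0,36,-30,0,0,0,36,-30,0,0,0,36,-30,0,0,0,36,-30,0,0,0,36,-30,0,0,0,36,-30,0,0,0,36,-30,0,0,0,36,-30,0,0,0,36,-30,0,0,0,36,-30,0,0,0,36,-30,0,0,0]
  force: 30

```text
clock: 2.4
eef_pos: [0.5438, -0.156, 0.2269]
eef_rot: [0.0, 0.978, 0.208, 0.0]
contact_force: [0.6, 0.4, 0.6]
grip_width: 0.0028
gripper_force: 0.0
```

Call:
step_arm:
  steps: [38,-31.6,0,0,0,38,-31.6,0,0,0,38,-31.6,0,0,0,38,-31.6,0,0,0,38,-31.6,0,0,0,38,-31.6,0,0,0,0,0,0,1.0,0,0,0,0,1.0,0,0,0,0,1.1,0,0,0,30,0,0]

```text
clock: 3.4
eef_pos: [0.6767, 0.1089, 0.1999]
eef_rot: [-0.001, 1.0, -0.008, 0.003]
contact_force: [0.9, -0.0, 0.1]
grip_width: 0.0006
gripper_force: 0.0
```

Run:
```python
from h import *
s=arm.state(); print(s["eef_pos"],s["eef_rot"],s["q"].round(2),s["clock"])
p=read_camera("wrist"); cv2.imwrite("pics/w1.png",p["frame"]); print(p["world_from_camera"].round(3).tolist())
for t in ["staple","hasp","hasp_end"]:
    for x in spotter.masks_of(t,p)[:2]:
        c=cloud(p,x["region"]); print(t,x["confidence"],x["rect"],len(c),np.percentile(c,[2,50,98],axis=0).round(4).tolist() if len(c) else "")
W=cloud(p,np.ones((420,560),bool))
s=W[(abs(W[:,0]-.612)<.03)&(abs(W[:,1]-.107)<.03)&(W[:,2]>.068)]
print("staple top",len(s),s.mean(0).round(4),s.min(0).round(3),s.max(0).round(3))
h=W[(abs(W[:,0]-.64)<.02)&(abs(W[:,1]-.105)<.03)&(W[:,2]>.09)]
print("hasp",len(h),h.mean(0).round(4),h.min(0).round(3),h.max(0).round(3))
```

```text
[0.67668932 0.1088889  0.1998627 ] [-6.08805079e-04  9.99964740e-01 -7.64683749e-03  3.41685340e-03] [-0.28  0.58  0.06  1.73 -0.05  0.83 -1.78] 3.4
[[-0.014, -0.971, -0.238, 0.743], [-1.0, 0.013, 0.006, 0.108], [-0.002, 0.238, -0.971, 0.359], [0.0, 0.0, 0.0, 1.0]]
hasp 0.51 [276.5, 227.4, 19.8, 8.8] 74 [[0.6413, 0.0941, 0.0585], [0.6421, 0.1065, 0.0628], [0.6471, 0.1138, 0.0852]]
hasp_end 0.39 [268.7, 230.1, 29.3, 5.3] 85 [[0.6413, 0.0942, 0.0585], [0.6422, 0.1076, 0.0632], [0.6474, 0.1204, 0.0885]]
staple top 3 [0.6417 0.0944 0.0706] [0.642 0.093 0.07 ] [0.642 0.095 0.071]<stdin>:11: RuntimeWarning: Mean of empty slice.
  ret = um.true_divide(
Traceback (most recent call last):
ValueError: zero-size array to reduction operation minimum which has no identity
```

View pics/w1.png

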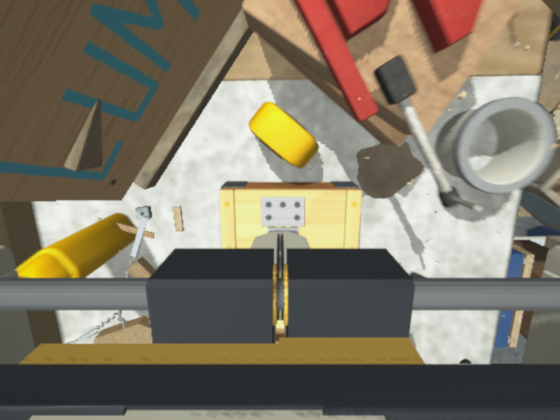

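Call:
step_arm:
  steps: [0,0,35,0,0,0,0,35.4,0,0,-13,0,0,0,0,-13,0,0,0,0,-16.3,0,1.7,0,0,-15.4,0,6,0,0,-13.2,0,9.8,0,0,0,0,0,0,0]

```text
clock: 4.4
eef_pos: [0.6022, 0.1089, 0.1091]
eef_rot: [-0.0, 1.0, -0.005, -0.001]
contact_force: [0.5, -0.6, 0.4]
grip_width: 0.0006
gripper_force: 0.0
```

Call:
step_arm:
  steps: [-10.4,0,12.8,0,0,-6.7,0,15,0,0,-2.2,0,10.8,0,0,-0.3,0,3,0,0,0,0,0,0,0]

```text
clock: 4.9
eef_pos: [0.5844, 0.1091, 0.0682]
eef_rot: [-0.0, 1.0, -0.005, -0.0]
contact_force: [-2.7, 1.1, 7.6]
grip_width: 0.0006
gripper_force: 3.8
```

Call:
step_arm:
  steps: [0,0,1.5,0,0,0,0,0,0,0]

```text
clock: 5.1
eef_pos: [0.5844, 0.1092, 0.0679]
eef_rot: [-0.0, 1.0, -0.005, 0.0]
contact_force: [-7.4, -0.8, 22.4]
grip_width: 0.0007
gripper_force: 10.9
```

Call:
step_arm:
  steps: [0,0,-30,0,0,0,0,-40,0,0,-15,0,-40,0,30,-35,0,0,0,60,-35,0,0,0,60,0,0,0,0,60]

```text
clock: 5.7
eef_pos: [0.4954, 0.1098, 0.1766]
eef_rot: [0.0, 1.0, -0.005, -0.001]
contact_force: [-0.1, -0.6, 0.4]
grip_width: 0.0276
gripper_force: 0.0
```

Run:
```python
from h import *
s=arm.state(); print(s["eef_pos"],s["clock"])
for n in ["wrist","top","scene"]:
    p=read_camera(n); W=cloud(p,np.ones((420,560),bool))
    if n=="wrist": cv2.imwrite("pics/w2.png",cv2.resize(p["frame"][60:340,140:420],(560,560),interpolation=cv2.INTER_CUBIC))
    b=W[(abs(W[:,0]-.59)<.13)&(abs(W[:,1]-.1)<.12)&(abs(W[:,2]-.056)<.003)]; print(n,np.percentile(b,[.5,50,99.5],axis=0).round(4).tolist())
    s=W[(abs(W[:,0]-.612)<.03)&(abs(W[:,1]-.107)<.03)&(W[:,2]>.070)]
    if len(s): print("staple top",len(s),s.mean(0).round(4),s.min(0).round(4),s.max(0).round(4))
    h=W[(abs(W[:,0]-.61)<.07)&(abs(W[:,1]-.107)<.025)&(W[:,2]>.0575)&(W[:,2]<.07)]
    print("hasp",len(h),h.mean(0).round(4),np.percentile(h,[1,99],axis=0).round(4).tolist())
    for t in ["staple","hasp"]:
      for x in spotter.masks_of(t,p)[:1]: print(t,x["confidence"],x["rect"])
```

```text
[0.49536583 0.10978297 0.17657619] 5.7
wrist [[0.495, 0.0266, 0.0539], [0.5847, 0.0938, 0.0561], [0.6643, 0.1747, 0.0587]]
staple top 223 [0.6091 0.1082 0.0787] [0.5978 0.1057 0.0717] [0.6218 0.1107 0.0821]
hasp 4275 [0.618  0.1081 0.0606] [[0.5665, 0.0864, 0.0575], [0.6634, 0.1286, 0.0654]]
staple 0.75 [275.1, 53.0, 14.2, 39.9]
hasp 0.92 [265.0, 28.0, 35.5, 99.5]
top [[0.5295, 0.0272, 0.053], [0.6137, 0.0952, 0.0559], [0.6869, 0.1769, 0.059]]
staple top 20 [0.6136 0.1099 0.0799] [0.6033 0.1087 0.074 ] [0.624  0.1111 0.0844]
hasp 590 [0.6205 0.1088 0.0605] [[0.555, 0.0835, 0.0576], [0.6792, 0.1303, 0.0667]]
hasp 0.84 [261.9, 202.5, 13.8, 31.2]
scene [[0.4942, 0.0229, 0.0531], [0.583, 0.0861, 0.0556], [0.7079, 0.1725, 0.0589]]
staple top 35 [0.6084 0.1047 0.0773] [0.5975 0.1017 0.07  ] [0.6212 0.108  0.0829]
hasp 458 [0.613  0.1039 0.0606] [[0.5507, 0.0841, 0.0576], [0.6725, 0.1283, 0.0686]]
hasp 0.77 [260.1, 186.7, 37.6, 11.4]
```

View pics/w2.png

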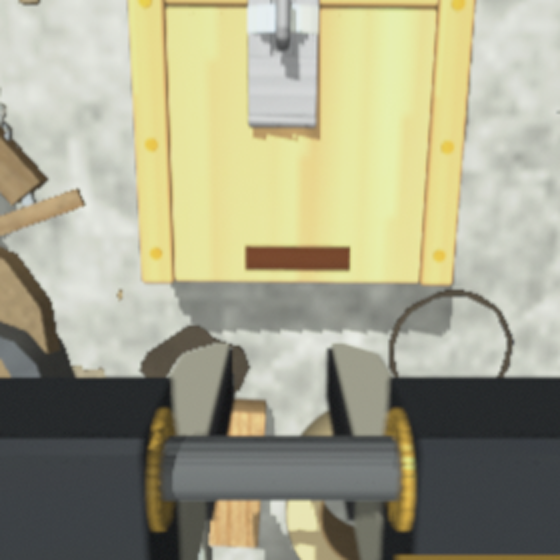

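Call:
step_arm:
  steps: [15.4,45.8,0,0,60,15.4,45.8,0,0,60,15.4,45.8,0,0,60,15.4,45.8,0,0,60,0,0,10,-1,60,0,0,10,-1,60,0,0,10,-1,60,0,0,10,-1,60,0,0,10,-1,60,0,0,10,-1,60,0,0,10,-1,60,0,0,10,-1.1,60]

```text
clock: 7.35
eef_pos: [0.5587, -0.074, 0.0949]
eef_rot: [-0.0, 0.847, 0.532, -0.0]
contact_force: [-0.8, 0.1, -0.7]
grip_width: 0.0604
gripper_force: 0.0
```

Run:
```python
from h import *
s=arm.state(); print(s["eef_pos"],s["eef_rot"],s["q"].round(2),s["clock"])
p=read_camera("wrist"); cv2.imwrite("pics/w3.png",p["frame"])
W=cloud(p,np.ones((420,560),bool))
for x in spotter.masks_of("locking_pin",p)[:2]:
    c=cloud(p,x["region"]); c=c[(c[:,2]>.004)&(c[:,2]<.05)]; print(x["confidence"],x["rect"],len(c))
    g=c[c[:,2]>.03]
    if len(g)>5: print("grip",g.mean(0),cv2.minAreaRect((g[:,:2]*1000).astype(np.float32)))
    if len(c)>20: v,e=fitpin(c,[.5356,-.1138,2.7]); print(v.round(4),np.degrees(v[2]),e)
```

```text
[ 0.55868771 -0.07401331  0.09494727] [-1.10634071e-04  8.46621679e-01  5.32195188e-01 -4.84482887e-05] [ 0.2   0.6  -0.25  2.07  0.29  0.5  -0.71] 7.35
0.55 [261.2, 191.9, 26.3, 86.3] 1117
grip [ 0.55357603 -0.0723752   0.03562446] ((553.0446166992188, -73.15047454833984), (33.015193939208984, 7.7911481857299805), 64.32861328125)
[ 0.5423 -0.0884  2.5388] 145.46526046858094 0.007314485877512706
```

View pics/w3.png

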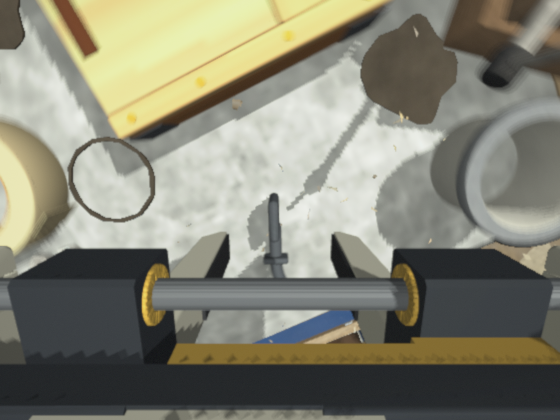

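Call:
step_arm:
  steps: [-1.8,-5.5,20,0,60,0,0,25,0,50,0,0,25,0,40,0,0,12,0,40,0,0,0,0,0,0,0,0,0,0,0,0,0,0,0,0,0,0,0,0,0,0,0,0,0]
  force: 40

```text
clock: 8.35
eef_pos: [0.5533, -0.0732, 0.0145]
eef_rot: [0.0, 0.848, 0.53, 0.001]
contact_force: [0.6, -0.3, 5.8]
grip_width: 0.0078
gripper_force: 40.0
```

Call:
step_arm:
  steps: [0,0,0,0,40,0,0,0,0,40,0,0,-35,0,45,0,0,-35,0,50,0,0,0,-1,50,0,0,0,-1,50,0,0,0,-1,50,0,0,0,-1,50,0,0,0,-1,50,0,0,0,-1,50,0,0,0,-1,50,0,0,0,-1,50]

```text
clock: 9.55
eef_pos: [0.5526, -0.0732, 0.0835]
eef_rot: [-0.0, 0.436, 0.9, -0.0]
contact_force: [-0.3, -0.3, -0.6]
grip_width: 0.0499
gripper_force: 0.0
```

Call:
step_arm:
  steps: [0,0,0,-1,50,0,0,0,-1,50,0,0,0,-1,50,0,0,0,-1,50,0,0,0,-1,50,0,0,0,-1,50,0,0,0,-1,50,0,0,0,-1,50,0,0,0,-1,50,0,0,0,-1,50,0,0,0,-1,50,0,0,0,-1,50]

```text
clock: 10.75
eef_pos: [0.5525, -0.0733, 0.0835]
eef_rot: [-0.0, -0.377, 0.926, -0.0]
contact_force: [-1.0, 0.6, -0.4]
grip_width: 0.0504
gripper_force: 0.0
```

Call:
step_arm:
  steps: [0,0,0,-1,50,0,0,0,-1,50,0,0,0,-0.5,50,0,0,0,0,50]

```text
clock: 11.15
eef_pos: [0.5524, -0.0733, 0.0832]
eef_rot: [-0.0, -0.53, 0.848, 0.0]
contact_force: [-0.6, 0.6, 0.4]
grip_width: 0.0498
gripper_force: 0.0
```

Run:
```python
from h import *
s=arm.state(); print(s["eef_pos"],s["eef_rot"],s["q"].round(2),s["clock"]); r=s["eef_rot"]; print(np.degrees(2*np.arctan2(r[2],r[1])))
p=read_camera("wrist"); cv2.imwrite("pics/w4.png",p["frame"])
W=cloud(p,np.ones((420,560),bool))
for x in spotter.masks_of("locking_pin",p)[:2]:
    c=cloud(p,x["region"]); c=c[(c[:,2]>.004)&(c[:,2]<.05)]; print(x["confidence"],x["rect"],len(c))
    g=c[c[:,2]>.03]
    if len(g)>5: print("grip",g.mean(0),cv2.minAreaRect((g[:,:2]*1000).astype(np.float32)))
    if len(c)>20: v,e=fitpin(c,[.5356,-.1138,2.7]); print(v.round(4),np.degrees(v[2]),e)
```

```text
[ 0.55244768 -0.07327567  0.08321986] [-2.22921017e-04 -5.30102035e-01  8.47933755e-01  3.61270784e-04] [ 0.69  0.84 -1.04  2.06  1.    0.87  1.74] 11.15
244.02470476148542
0.73 [228.5, 90.4, 63.9, 154.2] 2155
grip [ 0.55190215 -0.07495461  0.03596308] ((552.3262329101562, -74.17364501953125), (31.829545974731445, 7.401812553405762), 64.22203063964844)
[ 0.5332 -0.1143  2.6959] 154.46618603434902 0.0031863114753265557
```

Call:
step_arm:
  steps: [0,0,25,0,50,0,0,25,0,40,0,0,19,0,40,0,0,0,0,0,0,0,0,0,0,0,0,0,0,0,0,0,0,0,0]
  force: 50

```text
clock: 11.95
eef_pos: [0.5533, -0.0731, 0.0156]
eef_rot: [0.001, -0.53, 0.848, -0.0]
contact_force: [0.1, -0.4, 0.3]
grip_width: 0.0123
gripper_force: 0.0
```

Call:
step_arm:
  steps: [0,0,0,0,0,0,0,-40,0,0,0,0,-40,0,0,0,0,-40,0,0,0,0,0,0,0]

```text
clock: 12.45
eef_pos: [0.5549, -0.0724, 0.1393]
eef_rot: [0.003, -0.53, 0.848, -0.002]
contact_force: [0.2, -0.1, -1.3]
grip_width: 0.0077
gripper_force: 50.0
```

```bash
cat >> h.py <<'E'
def rel(pos,rot):
    # pin frame seen from the TCP: grasp nominal
    pass
E
python3 - <<'E'
from h import *
s=arm.state(); print(s["eef_pos"],s["eef_rot"],s["q"].round(2),s["clock"],s["contact_force"],s["moment"],s["grip_width"])
p=read_camera("wrist"); cv2.imwrite("pics/w5.png",p["frame"])
for x in spotter.masks_of("locking_pin",p)[:1]:
    c=cloud(p,x["region"]); c=c[(c[:,2]>s["eef_pos"][2]-.02)]; print(x["confidence"],x["rect"],len(c))
    v,e=fitpin(c,[s["eef_pos"][0]-.0194,s["eef_pos"][1]-.0406,2.7]); print(v.round(4),np.degrees(v[2]),e)
    C,S=np.cos(v[2]),np.sin(v[2]); d=(c[:,:2]-v[:2])@np.array([[C,-S],[S,C]])
    for lo,hi in [(-4,4),(8,20),(20,32),(32,44),(44,52)]:
        k=(d[:,1]*1e3>lo)&(d[:,1]*1e3<hi); print(lo,hi,k.sum(),np.percentile(c[k,2],[5,50,90]).round(4) if k.sum() else "", s["eef_pos"][2])
E
```

```text
[ 0.55485786 -0.07238626  0.13934653] [ 0.00273015 -0.5297847   0.8481255  -0.00196474] [ 0.73  0.77 -1.11  2.02  0.89  0.93  1.82] 12.45 [ 0.18598224 -0.11693059 -1.2881676 ] [ 0.23467725 -0.13706434  0.01115205] 0.007731958768281395
0.58 [207.7, 72.1, 93.1, 205.6] 4270
[ 0.534  -0.1177  2.7386] 156.91110562540874 0.00357153569498082
-4 4 291 [0.1315 0.1346 0.1358] 0.13934652619131793
8 20 489 [0.1317 0.1346 0.1357] 0.13934652619131793
20 32 535 [0.131  0.1336 0.1352] 0.13934652619131793
32 44 581 [0.1295 0.1318 0.1332] 0.13934652619131793
44 52 84 [0.1283 0.1301 0.1313] 0.13934652619131793
```

Call:
step_arm:
  steps: [0,0,0,1,0,0,0,0,1,0,0,0,0,1,0,0,0,0,1,0,0,0,0,1,0,0,0,0,1,0,0,0,0,1,0,0,0,0,1,0,0,0,0,1,0,0,0,0,1,0,0,0,0,1,0,0,0,0,1,0]

```text
clock: 13.75
eef_pos: [0.5516, -0.0734, 0.1329]
eef_rot: [-0.001, 0.278, 0.96, -0.0]
contact_force: [-0.2, -0.4, -2.0]
grip_width: 0.0077
gripper_force: 50.0
```

Call:
step_arm:
  steps: [0,0,0,1,0,0,0,0,1,0,0,0,0,1,0,0,0,0,1,0,0,0,0,1,0,0,0,0,1,0,0,0,0,1,0,0,0,0,1,0,0,0,0,1,0,0,0,0,1,0,0,0,0,1,0,0,0,0,1,0]

```text
clock: 14.95
eef_pos: [0.5515, -0.0734, 0.133]
eef_rot: [-0.0, 0.9, 0.436, -0.002]
contact_force: [-0.2, 0.6, -1.9]
grip_width: 0.0074
gripper_force: 50.0
```

Call:
step_arm:
  steps: [0,0,0,1,0,0,0,0,1,0,0,0,0,1,0,0,0,0,1,0,0,0,0,1,0,0,0,0,1,0,0,0,0,0.6,0,0,0,0,0,0]

```text
clock: 15.75
eef_pos: [0.5516, -0.0732, 0.1332]
eef_rot: [0.001, 1.0, -0.008, -0.002]
contact_force: [-0.3, -0.3, -1.5]
grip_width: 0.0078
gripper_force: 50.0
```

Call:
step_arm:
  steps: [-13.1,-43,0,0,0,-13.1,-43,0,0,0,-13.2,-43,0,0,0,0,0,10,0,0,0,0,0,0,0]

```text
clock: 16.25
eef_pos: [0.5139, 0.0574, 0.1232]
eef_rot: [0.0, 1.0, -0.004, -0.001]
contact_force: [-0.5, -0.2, -1.2]
grip_width: 0.0078
gripper_force: 50.0
```

Run:
```python
from h import *
s=arm.state(); print(s["eef_pos"],s["eef_rot"],s["q"].round(2),s["clock"],s["contact_force"])
z=s["eef_pos"][2]
p=read_camera("wrist"); cv2.imwrite("pics/w6.png",cv2.resize(p["frame"][20:300,140:420],(560,560),interpolation=cv2.INTER_CUBIC))
W=cloud(p,np.ones((420,560),bool))
st=W[(abs(W[:,0]-.611)<.03)&(abs(W[:,1]-.107)<.012)&(W[:,2]>.070)&(W[:,2]<.09)]
print("staple",len(st),st.mean(0).round(4),st.min(0).round(4),st.max(0).round(4))
print(st[st[:,2]>.076].mean(0))
m=spotter.masks_of("locking_pin",p)
x=m[0]; c=cloud(p,x["region"]); print(x["confidence"],x["rect"],len(c))
b=W[(W[:,2]>z-.02)&(W[:,2]<z+.001)&(W[:,0]>.53)&(W[:,0]<.64)&(abs(W[:,1]-.06)<.05)]
print(len(b),b.min(0).round(4),b.max(0).round(4))
# centreline: for each x bin
for xx in np.arange(.53,.625,.006):
    k=b[abs(b[:,0]-xx)<.003]
    if len(k)>5: print(round(xx,3),len(k),k[:,1].min().round(4),k[:,1].max().round(4),np.median(k[:,2]).round(4))
```

```text
[0.51388608 0.05740392 0.12320595] [ 4.75618394e-04  9.99989359e-01 -4.36856865e-03 -1.40431713e-03] [-0.27  0.51  0.07  2.17 -0.07  0.47 -1.73] 16.25 [-0.49611977 -0.17272205 -1.1990046 ]
staple 393 [0.6096 0.1073 0.0785] [0.5979 0.1048 0.0701] [0.6224 0.1109 0.0823]
[0.60982807 0.10750517 0.0792378 ]
0.62 [208.4, 71.7, 91.5, 206.3] 4267
3397 [0.5301 0.0468 0.111 ] [0.6094 0.0943 0.1242]
0.53 104 0.0526 0.0625 0.1189
0.536 186 0.0526 0.063 0.1186
0.542 202 0.052 0.063 0.1185
0.548 209 0.052 0.0629 0.1185
0.554 300 0.0468 0.068 0.1229
0.56 366 0.0469 0.0679 0.1199
0.566 219 0.052 0.0637 0.1185
0.572 239 0.0531 0.0652 0.1185
0.578 239 0.0542 0.0678 0.1184
0.584 273 0.0564 0.0713 0.1183
0.59 281 0.0596 0.0763 0.1176
0.596 294 0.0648 0.0829 0.1164
0.602 326 0.0707 0.0939 0.1151
0.608 159 0.0794 0.0943 0.1143
```

View pics/w6.png

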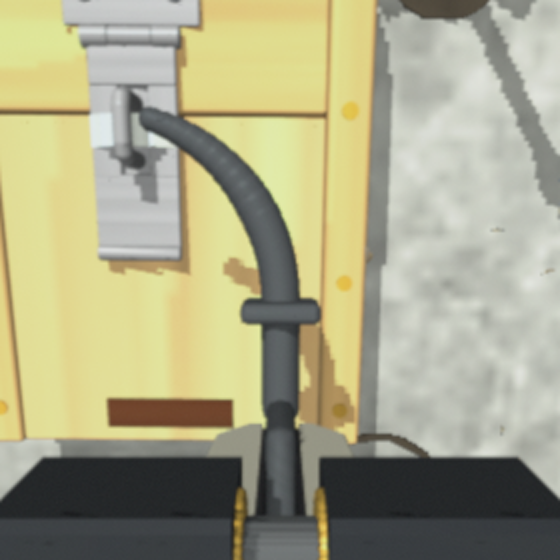

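Call:
step_arm:
  steps: [0.3,2,14,0,0,0,0,20,0,0,0,0,10,0,0,0,0,0,0,0]

```text
clock: 16.75
eef_pos: [0.5149, 0.0531, 0.0795]
eef_rot: [0.0, 1.0, -0.008, -0.001]
contact_force: [-0.1, 0.3, -1.9]
grip_width: 0.0075
gripper_force: 50.0
```

```bash
cat > m.py <<'E'
from h import *
s=arm.state(); P=s["eef_pos"]; r=s["eef_rot"]; th=2*np.arctan2(r[2],r[1])
print(P.round(4),np.degrees(th).round(2),s["clock"],s["contact_force"].round(1),s["moment"].round(2))
z=P[2]
p=read_camera("wrist"); F=p["frame"]; cv2.imwrite("pics/w7.png",cv2.resize(F[20:300,140:420],(560,560),interpolation=cv2.INTER_CUBIC))
W=cloud(p,np.ones((420,560),bool))
st=W[(abs(W[:,0]-.611)<.03)&(abs(W[:,1]-.107)<.012)&(W[:,2]>.076)&(W[:,2]<.09)]
print("staple",len(st),st.mean(0).round(4),np.percentile(st,[1,99],axis=0).round(4).tolist())
# to nominal pin frame: TCP at (0,-45.8), yaw th-90
C,S=np.cos(th-np.pi/2),np.sin(th-np.pi/2); d=(W[:,:2]-P[:2])@np.array([[C,-S],[S,C]])*1e3+[0,-45.8]
h=(W[:,2]-z)*1e3+15
sh=(h>8)&(h<18)&(d[:,1]>-9)&(d[:,1]<4)&(abs(d[:,0])>7)&(abs(d[:,0])<13)
print("shoulder",sh.sum(),np.percentile(d[sh],[1,99],axis=0).round(1).tolist(),np.percentile(h[sh],95).round(1))
a=(h>3)&(h<13)&(d[:,1]>4)&(d[:,1]<60)&(abs(np.hypot(d[:,0]+50,d[:,1])-50)<9)
from scipy.optimize import least_squares
def res(v):
    c,n=np.cos(v[2]),np.sin(v[2]); q=(d[a]-v[:2])@np.array([[c,-n],[n,c]])
    ang=np.degrees(np.arctan2(q[:,1],q[:,0]+50)); t=np.clip(6+(72-ang)/43*5,6,11)/2
    e=np.hypot(q[:,0]+50,q[:,1])-50
    return np.r_[np.maximum(abs(e)-t,0)*np.sign(e),.15*e]
print("arc",a.sum(),"tip",np.percentile(d[a],99.5,axis=0).round(1))
ang=np.degrees(np.arctan2(d[a][:,1],d[a][:,0]+50)); rr=np.hypot(d[a][:,0]+50,d[a][:,1]); print("max ang",np.percentile(ang,99.5))
for k in range(8,74,8):
    q=rr[abs(ang-k)<4]; hh=h[a][abs(ang-k)<4]
    if len(q): print(k,len(q),np.percentile(q,[3,97]).round(1),np.median(hh).round(1))
E
python3 m.py
```

```text
[0.5149 0.0531 0.0795] -0.9 16.75 [-0.1  0.3 -1.9] [ 0.04  0.09 -0.02]
staple 574 [0.6098 0.1073 0.0792] [[0.5992, 0.1047, 0.0763], [0.6207, 0.1106, 0.0815]]
shoulder 156 [[-10.9, -6.4], [10.1, -0.6]] 16.0
arc 2083 tip [ 3.7 58.1]
max ang 95.3848839512113
8 232 [44.4 54.6] 10.2
16 261 [44.4 54.6] 10.3
24 267 [44.3 54.4] 10.3
32 262 [44.4 54.2] 9.9
40 241 [44.7 53.6] 9.0
48 227 [45.  53.3] 8.3
56 195 [45.5 52.7] 7.4
64 178 [45.8 52.1] 6.4
72 128 [46.1 51.7] 5.6
```

Call:
step_arm:
  steps: [-0.6,-2.4,0,0,0,0,0,0,0,0,3.63,3.01,0,-0.5,0,3.63,3.01,0,-0.5,0,0,0,0,0,0]

```text
clock: 17.3
eef_pos: [0.523, 0.0508, 0.0813]
eef_rot: [-0.0, 0.998, 0.063, 0.001]
contact_force: [-0.8, -0.0, -1.7]
grip_width: 0.0079
gripper_force: 50.0
```

```bash
python3 m.py
```

```text
[0.523  0.0508 0.0813] 7.23 17.3 [-0.8 -0.  -1.7] [0.04 0.06 0.03]
staple 547 [0.61   0.1073 0.0792] [[0.5994, 0.1048, 0.0762], [0.6209, 0.1105, 0.0817]]
shoulder 158 [[-11.0, -6.5], [10.1, -0.6]] 16.1
arc 2206 tip [ 3.7 57.9]
max ang 87.67583703883626
8 235 [44.4 54.5] 10.5
16 256 [44.4 54.5] 10.6
24 268 [44.3 54.4] 10.5
32 264 [44.4 54.2] 10.2
40 242 [44.7 53.7] 9.4
48 222 [44.9 53.3] 8.7
56 199 [45.4 52.7] 7.8
64 177 [45.8 52.2] 6.8
72 132 [46.2 51.8] 6.2
```

View pics/w7.png

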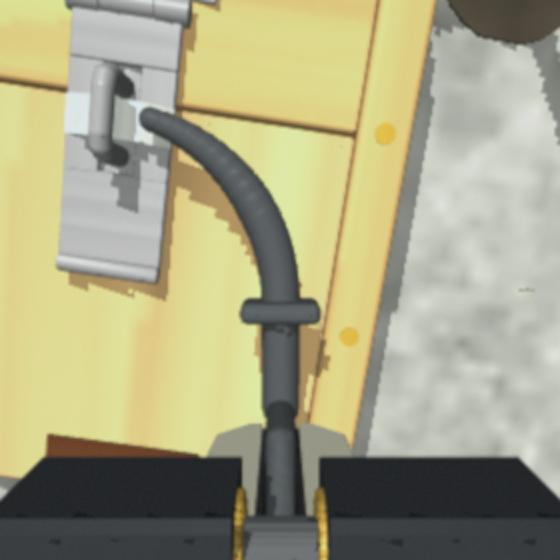

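Call:
step_arm:
  steps: [-1.2,0.95,0.8,0,0,0,0,0,0,0,0,0,0,0,0]

```text
clock: 17.65
eef_pos: [0.5209, 0.0501, 0.0798]
eef_rot: [0.0, 0.998, 0.063, -0.0]
contact_force: [-0.3, 0.7, -1.6]
grip_width: 0.0079
gripper_force: 50.0
```

```bash
cat > st.py <<'E'
# where the pin's arc centre is (world mm offset from target), forces in tool axes
from h import *
import sys
A=np.array([.5601,.1053]); r=np.array([50.4,-44.9])/1e3; phi=-.9
s=arm.state(); P=s["eef_pos"]; q=s["eef_rot"]; th=2*np.arctan2(q[2],q[1]); y=th-np.pi/2
C,S=np.cos(y),np.sin(y); R=np.array([[C,-S],[S,C]])
e=A-(P[:2]-R@r); tx=np.array([np.cos(th),np.sin(th)]); ty=np.array([np.sin(th),-np.cos(th)])
f=s["contact_force"]; print("psi",round(np.degrees(y)-phi,2),"under",round((P[2]-.015-.055)*1e3,1),"corr tool x,y mm",(e@tx*1e3).round(2),(e@ty*1e3).round(2),"world",(e*1e3).round(2),"F tool",(f[:2]@tx).round(1),(f[:2]@ty).round(1),"Fw",f.round(1),"M",s["moment"].round(2),s["clock"])
E
python3 st.py
```

```text
psi -81.93 under 9.8 corr tool x,y mm 0.86 0.5 world [ 0.91 -0.39] F tool -0.2 -0.7 Fw [-0.3  0.7 -1.6] M [0.04 0.1  0.04] 17.65
```

Call:
step_arm:
  steps: [0.8,0.4,0,0,0,1.79,1.54,0,-0.25,0,1.79,1.54,0,-0.25,0,1.79,1.54,0,-0.25,0,1.79,1.54,0,-0.25,0,0,0,0,0,0]

```text
clock: 18.25
eef_pos: [0.5305, 0.0445, 0.0798]
eef_rot: [-0.0, 0.991, 0.133, 0.0]
contact_force: [-1.5, 0.3, -1.5]
grip_width: 0.0076
gripper_force: 50.0
```

```bash
python3 st.py; python3 m.py | head -2
```

```text
psi -73.83 under 9.8 corr tool x,y mm -0.37 -0.46 world [-0.48  0.35] F tool -1.3 -0.7 Fw [-1.5  0.3 -1.5] M [-0.07  0.04 -0.02] 18.25
[0.5305 0.0445 0.0798] 15.27 18.25 [-1.5  0.3 -1.5] [-0.07  0.04 -0.02]
staple 561 [0.61   0.1073 0.0791] [[0.5992, 0.1048, 0.0762], [0.6208, 0.1106, 0.0814]]
```

View pics/w7.png

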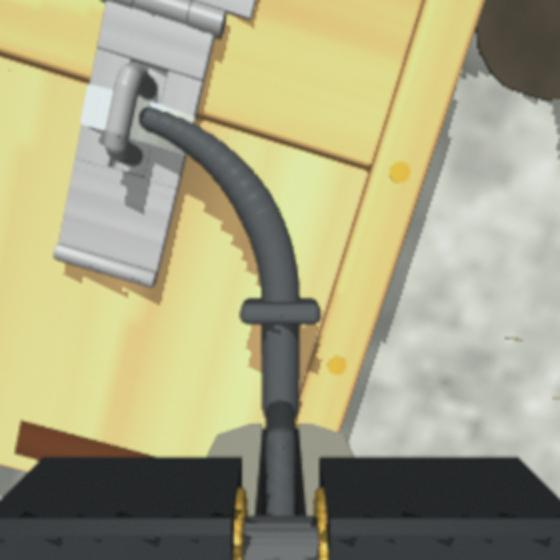

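Call:
step_arm:
  steps: [-0.3,-0.4,0,0,0,1.79,1.54,0,-0.25,0,1.79,1.54,0,-0.25,0,1.79,1.54,0,-0.25,0,1.79,1.54,0,-0.25,0,0,0,0,0,0]

```text
clock: 18.9
eef_pos: [0.5389, 0.0414, 0.0798]
eef_rot: [-0.0, 0.979, 0.202, 0.0]
contact_force: [-0.3, 0.2, -0.7]
grip_width: 0.0079
gripper_force: 50.0
```

```bash
python3 st.py
```

```text
psi -65.81 under 9.8 corr tool x,y mm -0.16 0.11 world [-0.11 -0.16] F tool -0.2 -0.3 Fw [-0.3  0.2 -0.7] M [ 0.14 -0.05  0.07] 18.9
```

Call:
step_arm:
  steps: [1.79,1.54,0,-0.25,0,1.79,1.54,0,-0.25,0,1.79,1.54,0,-0.25,0,1.79,1.54,0,-0.25,0,0,0,0,0,0]

```text
clock: 19.4
eef_pos: [0.548, 0.0391, 0.0798]
eef_rot: [-0.0, 0.963, 0.27, 0.0]
contact_force: [0.5, 0.1, -0.6]
grip_width: 0.0078
gripper_force: 50.0
```

```bash
python3 st.py;python3 m.py | head -2
```

```text
psi -57.81 under 9.8 corr tool x,y mm -0.17 0.17 world [-0.06 -0.23] F tool 0.5 0.2 Fw [ 0.5  0.1 -0.6] M [ 0.07 -0.04 -0.08] 19.4
[0.548  0.0391 0.0798] 31.29 19.4 [ 0.5  0.1 -0.6] [ 0.07 -0.04 -0.08]
staple 537 [0.6101 0.1074 0.0792] [[0.5993, 0.1048, 0.0763], [0.6208, 0.1106, 0.0815]]
```

View pics/w7.png

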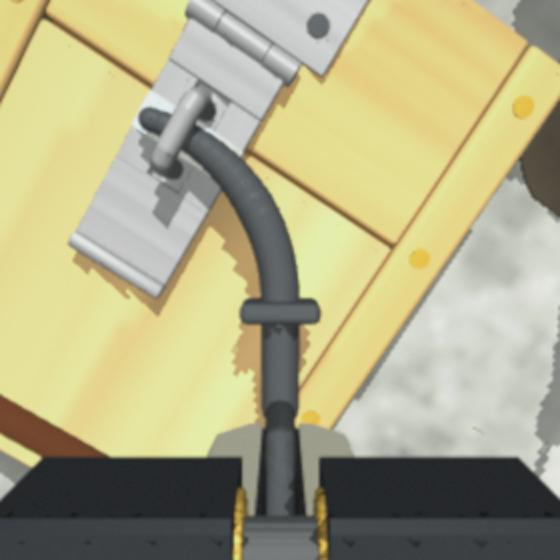

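Call:
step_arm:
  steps: [1.79,1.54,0,-0.25,0,1.79,1.54,0.1,-0.25,0,1.79,1.54,0.2,-0.25,0,1.79,1.54,0.2,-0.25,0,0,0,0,0,0]

```text
clock: 19.95
eef_pos: [0.5574, 0.038, 0.0794]
eef_rot: [0.0, 0.942, 0.336, 0.0]
contact_force: [-0.7, -1.2, 1.8]
grip_width: 0.0076
gripper_force: 50.0
```

```bash
python3 st.py
```

```text
psi -49.82 under 9.4 corr tool x,y mm -0.22 -0.04 world [-0.2  -0.11] F tool -1.3 0.5 Fw [-0.7 -1.2  1.8] M [-0.11 -0.16 -0.01] 19.95
```

Call:
step_arm:
  steps: [1.79,1.54,0.25,-0.25,0,1.79,1.54,0.25,-0.25,0,1.79,1.54,0.25,-0.25,0,0,0,0,0,0]

```text
clock: 20.35
eef_pos: [0.5645, 0.0381, 0.0786]
eef_rot: [0.0, 0.923, 0.385, 0.0]
contact_force: [-1.2, -2.8, 4.9]
grip_width: 0.0074
gripper_force: 50.0
```

```bash
python3 st.py
```

```text
psi -43.82 under 8.6 corr tool x,y mm -0.24 -0.01 world [-0.18 -0.17] F tool -2.9 1.1 Fw [-1.2 -2.8  4.9] M [-0.28 -0.23 -0.11] 20.35
```

Call:
step_arm:
  steps: [1.79,1.54,0.2,-0.25,0,1.79,1.54,0.2,-0.25,0,1.79,1.54,0.2,-0.25,0,0,0,0,0,0]

```text
clock: 20.75
eef_pos: [0.5716, 0.0388, 0.0781]
eef_rot: [0.0, 0.901, 0.433, 0.0]
contact_force: [0.2, -3.3, 5.9]
grip_width: 0.0076
gripper_force: 50.0
```

```bash
python3 st.py
```

```text
psi -37.76 under 8.1 corr tool x,y mm -0.2 -0.13 world [-0.22 -0.07] F tool -2.4 2.2 Fw [ 0.2 -3.3  5.9] M [-0.39 -0.15 -0.11] 20.75
```

Call:
step_arm:
  steps: [1.79,1.54,0.2,-0.25,0,1.79,1.54,0.2,-0.25,0,1.79,1.54,0.15,-0.25,0,0,0,0,0,0]

```text
clock: 21.15
eef_pos: [0.5787, 0.0401, 0.0777]
eef_rot: [0.0, 0.877, 0.48, 0.0]
contact_force: [0.2, -4.8, 7.5]
grip_width: 0.0076
gripper_force: 50.0
```

```bash
python3 st.py
```

```text
psi -31.78 under 7.7 corr tool x,y mm -0.01 -0.46 world [-0.39  0.24] F tool -4.0 2.7 Fw [ 0.2 -4.8  7.5] M [-0.54 -0.19 -0.11] 21.15
```

Call:
step_arm:
  steps: [1.79,1.54,0.15,-0.25,0,1.79,1.54,0.1,-0.25,0,1.79,1.54,0,-0.25,0,0,0,0,0,0]

```text
clock: 21.55
eef_pos: [0.5855, 0.042, 0.0776]
eef_rot: [0.001, 0.851, 0.525, 0.0]
contact_force: [-1.2, -5.5, 8.3]
grip_width: 0.0073
gripper_force: 50.0
```

```bash
python3 st.py
```

```text
psi -25.79 under 7.6 corr tool x,y mm 0.21 -0.69 world [-0.53  0.5 ] F tool -5.4 1.4 Fw [-1.2 -5.5  8.3] M [-0.72 -0.23 -0.13] 21.55
```

Call:
step_arm:
  steps: [1.79,1.24,0,-0.25,0,1.79,1.54,0,-0.25,0,1.79,1.54,0,-0.25,0,0,0,0,0,0]

```text
clock: 21.95
eef_pos: [0.5917, 0.0452, 0.0776]
eef_rot: [0.001, 0.823, 0.569, 0.0]
contact_force: [-0.6, -5.8, 8.2]
grip_width: 0.0075
gripper_force: 50.0
```

```bash
python3 st.py
```

```text
psi -19.78 under 7.6 corr tool x,y mm 0.11 -0.41 world [-0.35  0.25] F tool -5.6 1.5 Fw [-0.6 -5.8  8.2] M [-0.75 -0.24 -0.14] 21.95
```

Call:
step_arm:
  steps: [1.79,1.44,0,-0.25,0,1.79,1.54,0,-0.25,0,1.79,1.54,0,-0.25,0,0,0,0,0,0]

```text
clock: 22.35
eef_pos: [0.5977, 0.0488, 0.0776]
eef_rot: [0.001, 0.792, 0.611, 0.0]
contact_force: [0.4, -4.2, 8.2]
grip_width: 0.0074
gripper_force: 50.0
```

```bash
python3 st.py
```

```text
psi -13.78 under 7.6 corr tool x,y mm 0.22 -0.31 world [-0.24  0.29] F tool -4.0 1.5 Fw [ 0.4 -4.2  8.2] M [-0.78 -0.21 -0.09] 22.35
```

Call:
step_arm:
  steps: [1.79,1.54,0,-0.25,0,1.79,1.54,0,-0.25,0,1.79,1.54,0,-0.25,0,0,0,0,0,0]

```text
clock: 22.75
eef_pos: [0.6034, 0.0529, 0.0776]
eef_rot: [0.001, 0.759, 0.652, 0.0]
contact_force: [-0.3, -4.9, 8.7]
grip_width: 0.0075
gripper_force: 50.0
```

```bash
python3 st.py
```

```text
psi -7.77 under 7.6 corr tool x,y mm 0.33 -0.27 world [-0.22  0.37] F tool -4.9 0.4 Fw [-0.3 -4.9  8.7] M [-0.86 -0.15 -0.07] 22.75
```

Call:
step_arm:
  steps: [1.79,1.54,0,-0.25,0,1.79,1.54,0,-0.25,0,0.89,0.78,0,-0.125,0,0,0,0,0,0]

```text
clock: 23.15
eef_pos: [0.6077, 0.0566, 0.0777]
eef_rot: [0.001, 0.73, 0.684, -0.0]
contact_force: [0.1, -6.8, 8.6]
grip_width: 0.0077
gripper_force: 50.0
```

```bash
python3 st.py
```

```text
psi -2.81 under 7.7 corr tool x,y mm 0.65 -0.26 world [-0.22  0.66] F tool -6.8 0.6 Fw [ 0.1 -6.8  8.6] M [-1.08 -0.22 -0.  ] 23.15
```

Call:
step_arm:
  steps: [0.89,0.78,0,-0.125,0,0.89,0.78,0,-0.125,0,0,0,0,0,0]

```text
clock: 23.45
eef_pos: [0.6093, 0.0584, 0.0777]
eef_rot: [0.001, 0.718, 0.697, -0.0]
contact_force: [0.4, -6.1, 9.5]
grip_width: 0.008
gripper_force: 50.0
```

Call:
step_arm:
  steps: [0.89,0.78,0,-0.125,0,0,0,0,0,0]

```text
clock: 23.65
eef_pos: [0.6102, 0.0591, 0.0777]
eef_rot: [0.001, 0.711, 0.703, -0.0]
contact_force: [0.9, -6.2, 8.9]
grip_width: 0.0075
gripper_force: 50.0
```

```bash
python3 st.py; python3 m.py|head -3; cp pics/w7.png pics/w8.png
```

```text
psi 0.19 under 7.7 corr tool x,y mm 0.71 -0.24 world [-0.23  0.71] F tool -6.2 1.0 Fw [ 0.9 -6.2  8.9] M [-1.2  -0.13 -0.02] 23.65
[0.6102 0.0591 0.0777] 89.29 23.65 [ 0.9 -6.2  8.9] [-1.2  -0.13 -0.02]
staple 858 [0.6102 0.1049 0.0785] [[0.5996, 0.0987, 0.0762], [0.6208, 0.1103, 0.0811]]
shoulder 262 [[-12.4, -6.1], [11.2, 3.9]] 17.1
```

View pics/w8.png

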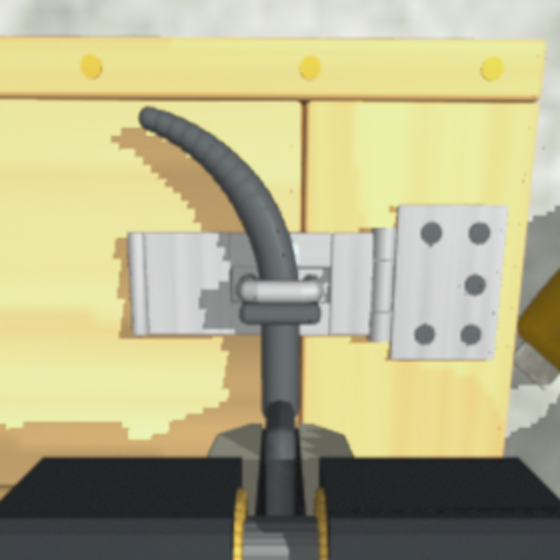

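Call:
step_arm:
  steps: [0.5,0,0,0,0,0,0,0,0,0]

```text
clock: 23.9
eef_pos: [0.61, 0.0591, 0.0777]
eef_rot: [0.001, 0.712, 0.702, -0.0]
contact_force: [1.5, -7.4, 8.9]
grip_width: 0.0075
gripper_force: 50.0
```

Call:
step_arm:
  steps: [0.4,0,0,0,0,0,0,0,0,0]

```text
clock: 24.1
eef_pos: [0.61, 0.0592, 0.0777]
eef_rot: [0.001, 0.712, 0.702, -0.001]
contact_force: [0.1, -8.3, 9.6]
grip_width: 0.0078
gripper_force: 50.0
```

Call:
step_arm:
  steps: [0.6,0,0,0,0,0,0,0,0,0]

```text
clock: 24.3
eef_pos: [0.61, 0.0592, 0.0777]
eef_rot: [0.001, 0.712, 0.702, -0.001]
contact_force: [-0.1, -9.2, 10.8]
grip_width: 0.0078
gripper_force: 50.0
```

Call:
step_arm:
  steps: [0.6,0,0,0,0,0,0,0,0,0]

```text
clock: 24.5
eef_pos: [0.61, 0.0593, 0.0777]
eef_rot: [0.001, 0.712, 0.702, -0.001]
contact_force: [-0.2, -11.5, 11.0]
grip_width: 0.0075
gripper_force: 50.0
```

```bash
python3 st.py
```

```text
psi 0.08 under 7.7 corr tool x,y mm 0.43 -0.17 world [-0.17  0.43] F tool -11.5 -0.0 Fw [ -0.2 -11.5  11. ] M [-2.22 -0.17  0.  ] 24.5
```

Call:
step_arm:
  steps: [0.7,0,0,0,0,0,0,0,0,0]

```text
clock: 24.7
eef_pos: [0.61, 0.0593, 0.0778]
eef_rot: [0.002, 0.712, 0.702, -0.002]
contact_force: [0.5, -12.6, 12.2]
grip_width: 0.0075
gripper_force: 50.0
```

Call:
step_arm:
  steps: [0.7,0,0,0,0,0,0,0,0,0,0,0,0,0,0]

```text
clock: 25.0
eef_pos: [0.61, 0.0593, 0.0778]
eef_rot: [0.002, 0.712, 0.702, -0.002]
contact_force: [-0.4, -14.8, 12.2]
grip_width: 0.0078
gripper_force: 50.0
```

```bash
python3 st.py
python3 - <<'E'
from h import *
z=arm.state()["eef_pos"][2]
for n in ["wrist"]:
    p=read_camera(n); W=cloud(p,np.ones((420,560),bool))
    b=W[(abs(W[:,0]-.61)<.012)&(abs(W[:,0]-.61)>.0065)&(abs(W[:,1]-.1)<.02)&(W[:,2]>.062)]
    for y in np.arange(.088,.118,.0015):
        k=b[abs(b[:,1]-y)<.00075]
        if len(k): print(y.round(4),len(k),k[:,2].max().round(4),np.median(k[:,2]).round(4))
    cv2.imwrite("pics/w9.png",cv2.resize(p["frame"][110:210,210:360],(750,500),interpolation=cv2.INTER_CUBIC))
E
```

```text
psi 0.03 under 7.8 corr tool x,y mm 0.33 -0.16 world [-0.16  0.33] F tool -14.8 -0.2 Fw [ -0.4 -14.8  12.2] M [-2.92 -0.09 -0.02] 25.0
0.088 295 0.1799 0.1784
0.0895 289 0.1798 0.1785
0.091 306 0.1802 0.1785
0.0925 316 0.1799 0.1785
0.094 380 0.18 0.1783
0.0955 1644 0.1798 0.1716
0.097 13 0.1786 0.1741
0.0985 10 0.0775 0.0771
0.1 36 0.0787 0.0776
0.1015 40 0.0796 0.0778
0.103 47 0.0793 0.0778
0.1045 38 0.0787 0.0771
0.106 41 0.0807 0.0783
0.1075 54 0.0811 0.0784
0.109 61 0.0812 0.0782
0.1105 65 0.0805 0.0739
0.1135 2 0.0622 0.0621
0.115 1 0.062 0.062
0.1165 1 0.0621 0.0621
```

View pics/w9.png

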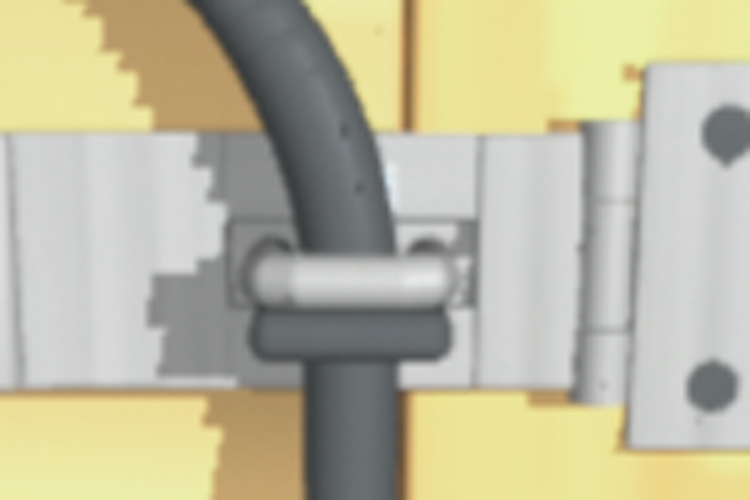

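Call:
step_arm:
  steps: [-1.2,0,0,0,0,0,0,0,0,14,0,0,0,0,25,0,0,0,0,25,0,0,0,0,25]

```text
clock: 25.55
eef_pos: [0.6092, 0.0632, 0.0769]
eef_rot: [-0.0, 0.712, 0.703, -0.0]
contact_force: [-0.2, -0.5, -0.2]
grip_width: 0.0245
gripper_force: 0.0
```

Call:
step_arm:
  steps: [0,0,-15,0,25,0,0,-25,0,25,0,0,-40,0,25,0,0,-40,0,25,0,0,0,0,25]

```text
clock: 26.05
eef_pos: [0.6119, 0.0636, 0.2033]
eef_rot: [0.002, 0.712, 0.702, 0.004]
contact_force: [-0.0, -0.1, 0.2]
grip_width: 0.025
gripper_force: 0.0
```

Run:
```python
from h import *
s=arm.state(); print(s["eef_pos"],s["contact_force"],s["clock"])
p=read_camera("wrist"); W=cloud(p,np.ones((420,560),bool))
q=read_camera("scene")
a=cv2.resize(p["frame"][60:340,140:420],(400,400),interpolation=cv2.INTER_CUBIC); b=cv2.resize(q["frame"][150:250,220:320],(400,400),interpolation=cv2.INTER_CUBIC)
cv2.imwrite("pics/f.png",np.hstack([a,b]))
h=W[(W[:,0]>.57)&(W[:,0]<.585)&(abs(W[:,1]-.107)<.012)]; print("strap z",np.median(h[:,2]))
```

```text
[0.61194444 0.06364426 0.2033397 ] [-0.00937095 -0.08309584  0.16582919] 26.05
strap z 0.30017350810776977
```

View pics/f.png

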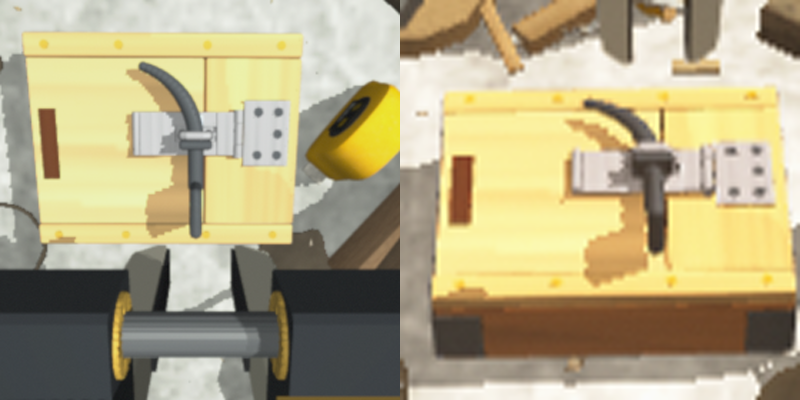

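The final pictures show the pin through the staple with its shoulder against the wire (left half, about (195,140)). The hasp is flat and the gripper is clear of everything.

```bash
python3 -c "
from plant import arm
print(arm.finish_job())"
```

```text
the job is handed in; nothing more can be done
None
```

The job is handed in after about 26 s of robot time: the hasp is folded flat, the pin is through the staple with its shoulder against it (force rose from about 6 N drag to 15 N), and the pin is released. I touched nothing else on the bench.

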